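# File bar offcuts by diameter on the offcut stand

### The arm

A 7-joint arm with a two-finger parallel gripper is mounted at the origin on the work surface. World frame = base frame: x ahead of the robot, y to its left, z up, the work surface at z = 0. Lengths are in m, angles in rad, forces in N, time in s.
With the tool pointing down it reaches from about 0.425 to 0.925 m from the base axis. Payload 6.8 kg.
Tool frame: the origin (TCP) lies midway between the tips of the shut fingers; the grasp point (between the pads) lies r.grip_point_offset behind it (r.grip_point_offset is the distance from the TCP to the grasp point, in m); z points along the fingers, y is the direction in which the jaws open and shut (so a half turn about z gives the same grasp; the last joint's range is limited). The gripper opens to 85 mm and grips with 20 to 120 N. Pads are 22 mm wide; open, the fingers measure 114 mm over their backs; the gripper's body (76 mm by 85 mm) begins 54 mm behind the grasp point. The pads swing forward as they close: fully open they stand 13 mm farther back than shut.
Start: joints at [-1.297, 0.477, 0.022, 1.555, -0.011, 1.109, -0.083], TCP at [0.251, 0.626, 0.231] pointing down, gripper open.
Joint ranges: [-2.96, 2.96], [-0.34, 2.1], [-1.41, 1.46], [0.24, 2.44], [-1.37, 4.51], [0.17, 1.92], [-2.96, 2.96]. Speed limits (rad/s): [2.39, 2.39, 3.14, 3.14, 3.14, 3.14, 3.14].

### API

Orientations are given as a rotation vector (axis times angle).
In Python, from bench import r gives the robot as it stands. The module is installed in compiled form; this text tells all that it offers.
- The arm moves only by the tool play_rows, never from a script. Its argument "deltas" is a list of rows, each a list of 3 entries, a list of its own where there are three numbers: the finger opening in mm, from 0 to 85.4, then the shift along the tool's x, y, z in mm, then the turn, a rotation vector about the tool's x, y, z in rad. A call has 1 to 8 rows; each row is the pose to reach, as a shift and turn from the pose measured when the call began, along the tool's axes at that moment; what a row does not reach only later rows make up. A row lasts 1/8 s, in which the tool goes at most 62.5 mm and 10.7 degrees, less where a joint would pass 70% of its speed; a pose out of reach is approached as far as the arm can. A call with a gripper value outside its range is refused whole. The fingers move at their own pace and stop on an object; "squeeze" is the grip in N (left out, the last holds). Time passes only in rows, so rows that repeat a pose let the fingers close. It gives the time, the measured TCP pose, the force and the opening at its end, in the units of the state.
- r.get_obs(): the state, without advancing time (a new reading comes with each control period).
- r.grab_frame(name): name is "scene" or "top" or "wrist"; returns (picture, depth): 420x560x3 uint8, red, green, blue; 420x560 float32, m along the optical axis (not along the pixel's ray), 0 where there is no reading.
- r.camera_model(name): a dict with "mtx" (3x3 intrinsics, pixels), "D" ([k1, k2, p1, p2, k3] as OpenCV has them; the pictures are not rectified), "rvec" (rotation vector, rad) and "tvec" (3), from world to camera coordinates, as OpenCV has them; the wrist camera has in their place "T_tool_cam" (4x4, takes a point from camera to tool coordinates, whose origin is the TCP and whose axes are the flange's). Camera axes: x right, y down, z forward; pixel columns grow to the right and rows downward; lengths in m; the calibration is good to about 2 mm. A picture is of the moment at which its call begins: read the wrist's pose just before it. camera_model takes no time and is no camera call.
- r.hand_in(): hands the job in, once; it reports no verdict.
The state is a dict: "clock": time; "joints": joint angles; "qvel": joint speeds; "tau": joint torques, N m; "tcp_pos": TCP position; "orientation": TCP orientation; "contact_force": force on the tool from outside, world axes, zero at the start; "moment": the same for the moment, N m; "grip_width": finger opening in m.
Only numpy, scipy, OpenCV 4.12 (cv2) and the standard library are available. Lean on these libraries where they do the work, as an engineer would, in place of code of your own. Each camera call takes 0.05 s, during which the arm holds its last target. There are 200 camera calls.

### The job

Put the four round aluminium bar offcuts away on the offcut stand in order of diameter: the thickest in the tray next to the blue upright, then one to a tray down to the thinnest at the far end (go by diameter, not by height). Each must stand upright in the middle of its tray; do not tip any over on the way, and leave the brass hexagon offcut standing where it is.

Things in the scene. Friction and masses are not known exactly. Their poses are not given: they have to be found in the camera images.
- round_22_mid (a point): sawn offcut of aluminium round bar standing on end, loose: a plain silvery cylinder 22 mm in diameter and 70 mm tall, about 0.07 kg. The point is its centre, half-way up (35 mm above its foot); z is up along the bar. Grip it round its upper half, any way round.
- round_32_mid (a point): sawn offcut of aluminium round bar standing on end, loose: a plain silvery cylinder 32 mm in diameter and 85 mm tall, about 0.18 kg. The point is its centre, half-way up (42.5 mm above its foot); z is up along the bar. Grip it round its upper half, any way round.
- round_42_mid (a point): sawn offcut of aluminium round bar standing on end, loose: a plain silvery cylinder 42 mm in diameter and 60 mm tall, about 0.22 kg. The point is its centre, half-way up (30 mm above its foot); z is up along the bar. Grip it round its upper half, any way round.
- round_53_mid (a point): sawn offcut of aluminium round bar standing on end, loose: a plain silvery cylinder 53 mm in diameter and 75 mm tall, about 0.45 kg. The point is its centre, half-way up (37.5 mm above its foot); z is up along the bar. Grip it round its upper half, any way round.
- tray_1: tray 1 of four identical white trays fixed in a row on a low blue stand, one end of the row (about 100 mm apart; the upright, not the number, tells which end is which). 92 mm square, 86 mm inside. Origin: centre of its underside, 30 mm above the bench; its floor is 4 mm, the walls at +-y 22 mm and the lips at +-x 12 mm above the origin. x points across the row, y along it, z up.
- tray_2: tray 2 of four identical white trays fixed in a row on a low blue stand, next to tray 1 (about 100 mm apart; the upright, not the number, tells which end is which). 92 mm square, 86 mm inside. Origin: centre of its underside, 30 mm above the bench; its floor is 4 mm, the walls at +-y 22 mm and the lips at +-x 12 mm above the origin. x points across the row, y along it, z up.
- tray_3: tray 3 of four identical white trays fixed in a row on a low blue stand, next to tray 4 (about 100 mm apart; the upright, not the number, tells which end is which). 92 mm square, 86 mm inside. Origin: centre of its underside, 30 mm above the bench; its floor is 4 mm, the walls at +-y 22 mm and the lips at +-x 12 mm above the origin. x points across the row, y along it, z up.
- tray_4: tray 4 of four identical white trays fixed in a row on a low blue stand, the other end of the row (about 100 mm apart; the upright, not the number, tells which end is which). 92 mm square, 86 mm inside. Origin: centre of its underside, 30 mm above the bench; its floor is 4 mm, the walls at +-y 22 mm and the lips at +-x 12 mm above the origin. x points across the row, y along it, z up.
- upright: blue square steel upright with a black cap, 60 mm across the row by 40 mm along it and 146 mm tall, fixed on one end of the stand beyond the end tray, about 98 mm from that tray's centre; it may be at either end of the row (the other end has only a flat dark plate with two bolts). Origin: centre of its underside, 30 mm above the bench.
- hexagon_mid (a point): offcut of brass hexagon bar standing on end among the round bars, 36 mm across flats, 42 mm across corners, 50 mm tall, loose; it is not part of the job and stays where it stands. The point is its centre, 25 mm above its foot.

How it is judged:
By the outcome, as a careful person would: the job done as asked, in the order asked, and still so for the second after the job is handed in, with the robot touching nothing.
It also fails if it takes over 115 s, if anything falls off the work surface, if the arm or the gripper's body presses on something with over 40 N, if the wrist force passes 120 N, or if a joint passes its speed limit or range.

## Working session

There is one attempt and no reset: what is moved stays moved. The work goes in short steps, Python scripts to look and compute and a tool call to move; the robot and the scene stay as the last step left them, time stands still between calls to the robot, and variables do not carry over. Pictures are saved under pics/ and viewed, about 12 in all and at most 16, crops included, and the job is handed in when it is done.

Besides the shell and the picture viewer there is one more tool, called after "Request:" as name(argument=value, ...), one argument or row to a line, values as JSON. play_rows: Moves the arm, as the interface text tells. Its arguments: {"type":"object","properties":{"deltas":{"type":"array"},"squeeze":{"type":"number"}},"required":["deltas"]}

```bash
mkdir -p pics; cat > h.py <<'E'
import numpy as np, cv2
from bench import r
from scipy.spatial.transform import Rotation as R
def cam(n,o=None):
    m=r.camera_model(n)
    K=np.array(m["mtx"],float);D=np.array(m["D"],float)
    if n=="wrist":
        T=np.eye(4);T[:3,:3]=R.from_rotvec(o["orientation"]).as_matrix();T[:3,3]=o["tcp_pos"]
        return K,D,T@np.array(m["T_tool_cam"])
    T=np.eye(4);T[:3,:3]=R.from_rotvec(np.ravel(m["rvec"])).as_matrix();T[:3,3]=np.ravel(m["tvec"])
    return K,D,np.linalg.inv(T)
def rays(c,uv):
    K,D,T=c
    p=cv2.undistortPoints(np.array(uv,float).reshape(-1,1,2),K,D).reshape(-1,2)
    return np.c_[p,np.ones(len(p))]@T[:3,:3].T, T[:3,3]
def onz(c,uv,z):
    d,o=rays(c,uv); return o+d*((z-o[2])/d[:,2:3])
def cloud(c,dep):
    h,w=dep.shape; u,v=np.meshgrid(np.arange(w),np.arange(h))
    d,o=rays(c,np.c_[u.ravel(),v.ravel()])
    return (o+d*dep.reshape(-1,1)).reshape(h,w,3)
E
python3 - <<'E'
from h import *
o=r.get_obs();print(o,r.grip_point_offset)
for n in("top","scene","wrist"):
    p,d=r.grab_frame(n);cv2.imwrite(f"pics/{n}0.png",p[...,::-1]);np.save(n+"0.npy",d)
    c=cam(n,o);print(n,c[2].round(3).tolist(),c[0][0,0],(d>0).mean())
E
```

```text
{'clock': 0.0, 'joints': array([-1.29714863,  0.47779792,  0.02230966,  1.55646209, -0.01148853,
        1.10931716, -0.08311702]), 'qvel': array([-0.00044304, -0.00046068,  0.00065697, -0.00012872, -0.00031596,
        0.00212006,  0.00056307]), 'tau': array([-2.60594325e-04, -5.96446037e+01,  1.60759952e+00, -2.81199521e+01,
        1.23494709e-02,  9.28577268e-03, -2.28773007e-05]), 'tcp_pos': array([0.25124181, 0.62584866, 0.23032212]), 'orientation': array([-5.95915587e-01, -3.08433225e+00,  2.89598024e-03]), 'contact_force': array([0.19127152, 0.47866705, 0.87124827]), 'moment': array([-0.02377275, -0.04121219,  0.05667036]), 'grip_width': 0.08542802502076412} 0.0187
top [[0.013, -0.985, 0.171, 0.334], [-1.0, -0.01, 0.016, -0.001], [-0.014, -0.171, -0.985, 1.172], [0.0, 0.0, 0.0, 1.0]] 498.9229098767895 0.996109693877551
scene [[0.845, 0.34, -0.414, 0.92], [0.535, -0.554, 0.637, -0.558], [-0.013, -0.76, -0.65, 0.649], [0.0, 0.0, 0.0, 1.0]] 452.21547480457724 0.9958843537414966
wrist [[0.372, 0.882, 0.29, 0.176], [0.928, -0.353, -0.119, 0.657], [-0.002, 0.314, -0.95, 0.374], [0.0, 0.0, 0.0, 1.0]] 359.5757976624272 0.9960374149659864
```

View pics/top0.png

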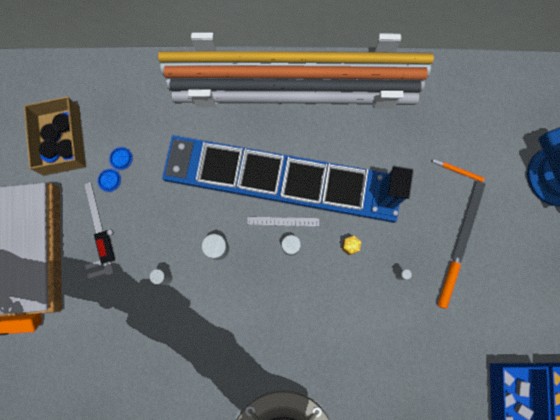

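View pics/scene0.png

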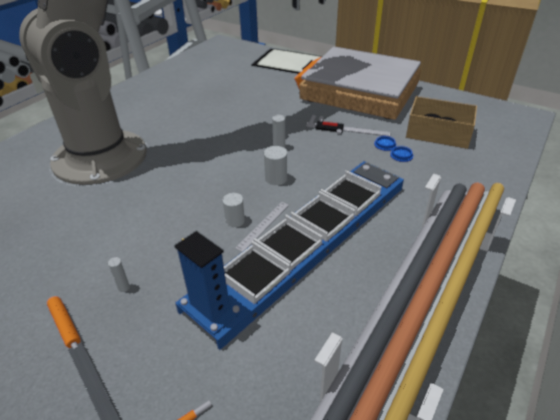

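Top view: upright at right (400,183), that is −y. Trays at (345,187), (303,180), (261,172), (219,165). Bars: ø53 (214,245), ø42 (291,244), hexagon (352,244), ø22 (406,274), ø32 (157,277). The scene view agrees, with the hexagon hidden behind the upright.

```bash
python3 - <<'E'
from h import *
img=cv2.imread("pics/top0.png");d=np.load("top0.npy");c=cam("top");P=cloud(c,d)
print("bench z",np.median(P[250:400:5,200:400:5,2]).round(4))
for n,(u,v),h in[("53",(214,245),.075),("42",(291,244),.06),("hex",(352,244),.05),("22",(406,274),.07),("32",(157,277),.085)]:
    w=P[v-22:v+22,u-22:u+22]
    m=(w[...,2]>h-.012)
    q=w[m]; vv,uu=np.nonzero(m); 
    (cc,rad)=cv2.minEnclosingCircle(np.c_[uu+u-22,vv+v-22].astype(np.float32))
    print(n,m.sum(),"ztop",np.median(q[:,2]).round(4),"c",onz(c,[np.mean(np.c_[uu+u-22,vv+v-22],0)],h).round(4)[0],"ext",np.ptp(q[:,:2],axis=0).round(3), "equivD",2*np.sqrt(m.sum()/np.pi)*(np.median(d[v-2:v+3,u-2:u+3]))/c[0][0,0])
g=img.max(2);dark=(g<50).astype(np.uint8);C=[]
for u,v in[(345,187),(303,180),(261,172),(219,165)]:
    n,l,s,ce=cv2.connectedComponentsWithStats(dark[v-24:v+24,u-24:u+24]);k=l[24,24]
    vv,uu=np.nonzero(l==k)
    x=onz(c,[[uu.mean()+u-24,vv.mean()+v-24]],.034)[0];C.append(x)
    rc=cv2.minAreaRect(onz(c,np.c_[uu+u-24,vv+v-24],.034)[:,:2].astype(np.float32));print(s[k],x.round(4),rc)
    m=P[v-24:v+24,u-24:u+24,2]; print("  z med",np.median(m[l==k]).round(4))
C=np.array(C);print(np.diff(C,axis=0).round(4)); t=C[3]-C[0];print("row angle",np.degrees(np.arctan2(t[1],t[0])))
cr=cv2.resize(img[130:300,140:420],None,fx=2.8,fy=2.8,interpolation=cv2.INTER_CUBIC);cv2.imwrite("pics/crop.png",cr)
E
```

```text
bench z 0.001
53 465 ztop 0.0759 c [0.4375 0.1579 0.075 ] ext [0.13  0.185] equivD 0.05367412155615964
42 285 ztop 0.061 c [ 0.4442 -0.0124  0.06  ] ext [0.131 0.038] equivD 0.04250426148699923
hex 243 ztop 0.051 c [ 0.4464 -0.1506  0.05  ] ext [0.131 0.169] equivD 0.0395328904602849
22 91 ztop 0.0699 c [ 0.3788 -0.2642  0.07  ] ext [0.055 0.276] equivD 0.02351182846801513
32 190 ztop 0.0854 c [0.3673 0.2775 0.085 ] ext [0.05  0.294] equivD 0.033666797921255806
[   5    6   37   37 1049] [ 0.5814 -0.1368  0.034 ] ((0.5818957090377808, -0.13721366226673126), (0.07766556739807129, 0.07589706778526306), 80.95938110351562)
  z med 0.0353
[   6    7   38   37 1038] [ 0.5949 -0.042   0.034 ] ((0.5953724980354309, -0.042238932102918625), (0.07813238352537155, 0.0763464942574501), 80.65364074707031)
  z med 0.0351
[   5    7   38   36 1023] [0.6148 0.0589 0.034 ] ((0.6152657270431519, 0.058963797986507416), (0.07682380825281143, 0.07594293355941772), 80.15064239501953)
  z med 0.0354
[  7   7  37  36 982] [0.6306 0.1557 0.034 ] ((0.6308104395866394, 0.15569402277469635), (0.0750075951218605, 0.07536277920007706), 81.0975570678711)
  z med 0.0354
[[0.0134 0.0948 0.    ]
 [0.0199 0.1008 0.    ]
 [0.0158 0.0968 0.    ]]
row angle 80.45764802342413
```

View pics/crop.png

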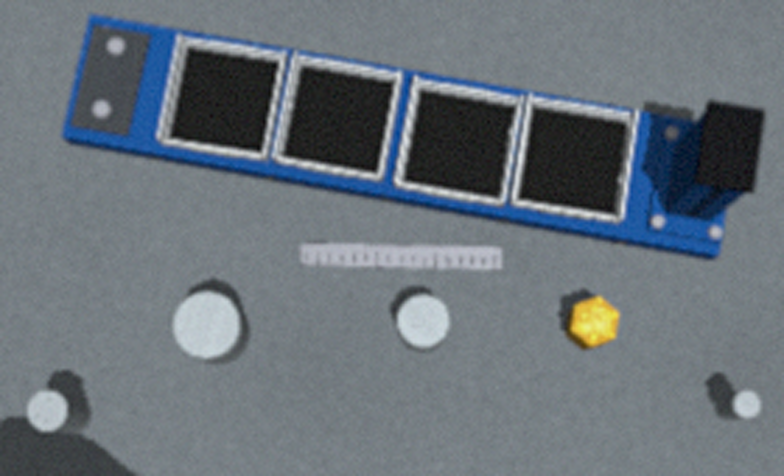

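```bash
cat >> h.py <<'E'
def goto(x,y,z,az=80.5):
    o=r.get_obs();A=R.from_rotvec(o["orientation"])
    a=np.radians(az);X=[np.cos(a),np.sin(a),0];Y=[np.sin(a),-np.cos(a),0]
    B=R.from_matrix(np.c_[X,Y,[0,0,-1.]])
    print("t",round(o["clock"],2),"tcp",o["tcp_pos"].round(4),"mm",(A.inv().apply(np.array([x,y,z])-o["tcp_pos"])*1e3).round(1),"turn",(A.inv()*B).as_rotvec().round(3),"F",np.round(o["contact_force"],1),"w",round(o["grip_width"]*1e3,1))
E
python3 -c "
from h import *
goto(.4375,.158,.2)"
```

```text
t 0.15 tcp [0.2514 0.626  0.2306] mm [-347.1 -364.9   31.1] turn [-1.000e-03  1.000e-03  1.355e+00] F [ 0.1 -0.7  0.9] w 85.5
```

Request:
play_rows(
  deltas=[
    [85,[-44,-46,0],[0,0,0.17]],
    [85,[-88,-92,0],[0,0,0.34]],
    [85,[-132,-137,0],[0,0,0.51]],
    [85,[-174,-183,5],[0,0,0.68]],
    [85,[-217,-228,10],[0,0,0.85]],
    [85,[-260,-274,15],[0,0,1.02]],
    [85,[-304,-319,20],[0,0,1.19]],
    [85,[-347,-365,30],[0,0,1.355]],
  ],
  squeeze=60,
)

```text
clock: 1.15
tcp_pos: [0.436, 0.1613, 0.2022]
orientation: [2.403, 2.023, 0.0]
contact_force: [1.0, 0.5, -0.3]
grip_width: 0.0853
```

Request:
play_rows(
  deltas=[
    [85,[0,0,0],[0,0,0]],
    [85,[0,0,0],[0,0,0]],
  ],
)

```text
clock: 1.4
tcp_pos: [0.4359, 0.1616, 0.2022]
orientation: [2.403, 2.024, 0.0]
contact_force: [0.7, 0.1, 0.5]
grip_width: 0.0851
```

```bash
cat >> h.py <<'E'
def look(name):
    o=r.get_obs();p,d=r.grab_frame("wrist");cv2.imwrite(f"pics/{name}.png",p[...,::-1])
    c=cam("wrist",o);return p,cloud(c,d),c
def bar(P,c,h,x,y,z0=0):
    m=(abs(P[...,2]-h-z0)<.006)&(np.hypot(P[...,0]-x,P[...,1]-y)<.05)
    n,l,s,_=cv2.connectedComponentsWithStats(m.astype(np.uint8))
    if n<2: return print("none")
    k=1+np.argmax(s[1:,4]);v,u=np.nonzero(l==k);q=onz(c,np.c_[u,v],h+z0)[:,:2].astype(np.float32)
    (a,b),rad=cv2.minEnclosingCircle(q);print("bar encl",round(a,4),round(b,4),"d",round(2*rad*1e3,1),"mean",q.mean(0).round(4),"n",len(u),"z",np.median(P[l==k][:,2]).round(4))
E
python3 -c "
from h import *
goto(.4375,.158,.2)
p,P,c=look('w1');bar(P,c,.075,.4375,.158)"
```

```text
t 1.4 tcp [0.4359 0.1616 0.2022] mm [-3.3  2.2  2.2] turn [ 0.    -0.    -0.005] F [0.7 0.1 0.5] w 85.1
bar encl 0.4359 0.1594 d 53.9 mean [0.4361 0.16  ] n 3396 z 0.0759
```

View pics/w1.png

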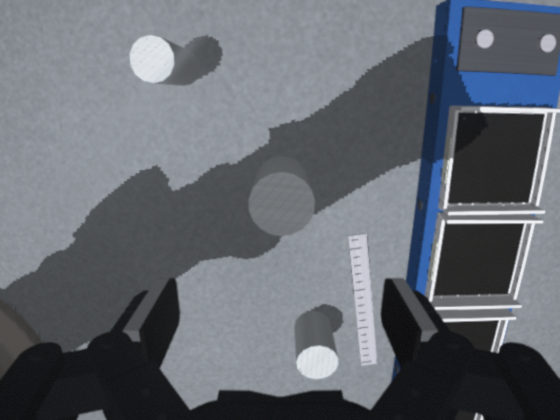

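Wrist view: the ø53 bar at (282,203) lies between the jaws, and its position agrees with the top view to 2 mm. Go down and grip.

Request:
play_rows(
  deltas=[
    [85,[-2,1,50],[0,0,0]],
    [85,[-2,1,100],[0,0,0]],
    [85,[-2,1,140],[0,0,0]],
    [85,[-2,1,160],[0,0,0]],
    [85,[-2,1,174],[0,0,0]],
    [85,[-2,1,174],[0,0,0]],
    [50,[-2,1,174],[0,0,0]],
    [48,[-2,1,174],[0,0,0]],
  ],
)

```text
clock: 2.45
tcp_pos: [0.437, 0.1608, 0.0292]
orientation: [2.401, 2.026, 0.003]
contact_force: [-7.1, -2.4, 29.9]
grip_width: 0.0518
```

Request:
play_rows(
  deltas=[
    [45,[0,0,0],[0,0,0]],
    [45,[0,0,0],[0,0,0]],
    [45,[0,0,0],[0,0,0]],
    [45,[0,0,0],[0,0,0]],
  ],
)

```text
clock: 2.95
tcp_pos: [0.437, 0.1609, 0.0293]
orientation: [-2.401, -2.026, -0.003]
contact_force: [-1.8, 0.5, 3.8]
grip_width: 0.0521
```

Request:
play_rows(
  deltas=[
    [45,[0,0,-10],[0,0,0]],
    [45,[0,0,-30],[0,0,0]],
    [45,[0,0,-55],[0,0,0]],
    [45,[0,0,-80],[0,0,0]],
    [45,[0,0,-105],[0,0,0]],
    [45,[0,0,-130],[0,0,0]],
    [45,[0,0,-145],[0,0,0]],
    [45,[0,0,-145],[0,0,0]],
  ],
)

```text
clock: 3.95
tcp_pos: [0.4371, 0.1609, 0.1751]
orientation: [-2.401, -2.026, -0.007]
contact_force: [-0.5, -0.8, -5.9]
grip_width: 0.0519
```

```bash
python3 -c "
from h import *
goto(.5805,-.1355,.175)"
```

```text
t 3.95 tcp [0.4371 0.1609 0.1751] mm [-268.2  191.1   -0.3] turn [ 0.003 -0.003 -0.003] F [-0.5 -0.8 -5.9] w 51.9
```

Request:
play_rows(
  deltas=[
    [45,[-15,11,0],[0,0,0]],
    [45,[-45,32,0],[0,0,0]],
    [45,[-90,64,0],[0,0,0]],
    [45,[-135,96,0],[0,0,0]],
    [45,[-180,128,0],[0,0,0]],
    [45,[-220,157,0],[0,0,0]],
    [45,[-250,178,0],[0,0,0]],
    [45,[-268,191,0],[0,0,0]],
  ],
)

```text
clock: 4.95
tcp_pos: [0.58, -0.1377, 0.173]
orientation: [-2.402, -2.023, -0.003]
contact_force: [0.4, 1.3, -3.7]
grip_width: 0.0518
```

Request:
play_rows(
  deltas=[
    [45,[0,0,0],[0,0,0]],
    [45,[0,0,0],[0,0,0]],
  ],
)

```text
clock: 5.2
tcp_pos: [0.5789, -0.1367, 0.1717]
orientation: [-2.4, -2.022, 0.0]
contact_force: [-0.2, 0.6, -4.6]
grip_width: 0.0518
```

```bash
python3 -c "
from h import *
goto(.5805,-.1355,.175)
p,P,c=look('w2');np.save('P2.npy',P)"
```

```text
t 5.2 tcp [ 0.5789 -0.1367  0.1717] mm [ 1.5  1.4 -3.3] turn [-0.002 -0.002 -0.005] F [-0.2  0.6 -4.6] w 51.8
```

View pics/w2.png

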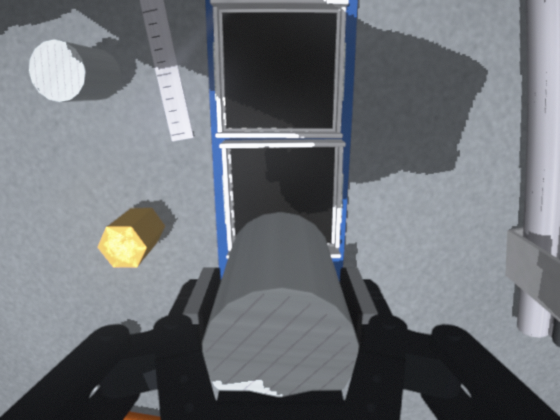

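Wrist view: bar held upright. Its tray is below it, with lips at x≈230 and 338 px; the next tray spans (222..338, 10..132).

```bash
python3 -c "
from h import *
o=r.get_obs();c=cam('wrist',o)
q=onz(c,[[222,10],[337,10],[223,131],[336,131]],.034);print(q.round(4),q.mean(0).round(4))
print(onz(c,[[232,160],[335,160],[233,240],[331,240],[233,148],[334,148]],.034).round(4))
P=np.load('P2.npy')
w=P[290:380,200:360];m=w[...,2]>.18;zz=np.median(w[m][:,2]);print('ztop',zz)
print(onz(c,[[203,338],[358,338],[280,287]],zz).round(4))
"
```

```text
[[ 0.5613  0.0083  0.034 ]
 [ 0.6423 -0.0056  0.034 ]
 [ 0.5442 -0.0761  0.034 ]
 [ 0.6303 -0.0909  0.034 ]] [ 0.5945 -0.0411  0.034 ]
[[ 0.5464 -0.0995  0.034 ]
 [ 0.6267 -0.1132  0.034 ]
 [ 0.533  -0.1665  0.034 ]
 [ 0.615  -0.1805  0.034 ]
 [ 0.5492 -0.0903  0.034 ]
 [ 0.6271 -0.1036  0.034 ]]
ztop 0.21811957023373704
[[ 0.5548 -0.1273  0.2181]
 [ 0.605  -0.1358  0.2181]
 [ 0.583  -0.1125  0.2181]]
```

Request:
play_rows(
  deltas=[
    [45,[1.5,1.5,15],[0,0,0]],
    [45,[1.5,1.5,40],[0,0,0]],
    [45,[1.5,1.5,65],[0,0,0]],
    [45,[1.5,1.5,85],[0,0,0]],
    [45,[1.5,1.5,98],[0,0,0]],
    [45,[1.5,1.5,104],[0,0,0]],
    [45,[1.5,1.5,106],[0,0,0]],
    [45,[1.5,1.5,106],[0,0,0]],
  ],
)

```text
clock: 6.25
tcp_pos: [0.5811, -0.1349, 0.0665]
orientation: [-2.4, -2.024, -0.002]
contact_force: [0.3, 0.1, -4.4]
grip_width: 0.052
```

Request:
play_rows(
  deltas=[
    [45,[0,0,1],[0,0,0]],
    [45,[0,0,1],[0,0,0]],
  ],
)

```text
clock: 6.5
tcp_pos: [0.5814, -0.1349, 0.0658]
orientation: [-2.4, -2.024, -0.003]
contact_force: [0.8, -0.4, -4.1]
grip_width: 0.0516
```

Request:
play_rows(
  deltas=[
    [45,[0,0,1],[0,0,0]],
    [45,[0,0,2],[0,0,0]],
    [45,[0,0,2.5],[0,0,0]],
    [45,[0,0,2.5],[0,0,0]],
  ],
)

```text
clock: 7.0
tcp_pos: [0.5814, -0.1349, 0.0635]
orientation: [-2.4, -2.024, -0.003]
contact_force: [-0.5, 0.5, -1.6]
grip_width: 0.0518
```

Request:
play_rows(
  deltas=[
    [45,[0,0,0.7],[0,0,0]],
    [45,[0,0,0.7],[0,0,0]],
    [56,[0,0,0.5],[0,0,0]],
    [62,[0,0,0],[0,0,0]],
    [70,[0,0,0],[0,0,0]],
    [80,[0,0,0],[0,0,0]],
    [80,[0,0,-5],[0,0,0]],
    [80,[0,0,-20],[0,0,0]],
  ],
)

```text
clock: 8.0
tcp_pos: [0.5809, -0.1349, 0.0836]
orientation: [-2.4, -2.023, -0.002]
contact_force: [0.3, -0.0, -0.3]
grip_width: 0.0801
```

Request:
play_rows(
  deltas=[
    [80,[0,0,-30],[0,0,0]],
    [80,[0,0,-70],[0,0,0]],
    [80,[0,0,-110],[0,0,0]],
    [80,[0,0,-120],[0,0,0]],
    [80,[0,0,-120],[0,0,0]],
  ],
)

```text
clock: 8.62
tcp_pos: [0.5813, -0.1352, 0.2045]
orientation: [-2.4, -2.024, -0.004]
contact_force: [0.1, 0.6, -0.1]
grip_width: 0.0799
```

```bash
python3 -c "
from h import *
p,P,c=look('w3');bar(P,c,.075,.581,-.135,.034)
goto(.4442,-.0124,.2)"
```

```text
bar encl 0.5808 -0.1361 d 54.2 mean [ 0.5806 -0.1355] n 4223 z 0.1099
t 8.68 tcp [ 0.5807 -0.1349  0.2034] mm [  97.7 -155.2    4. ] turn [-0.002 -0.003 -0.004] F [-0.2 -0.6 -0.3] w 80.1
```

View pics/w3.png

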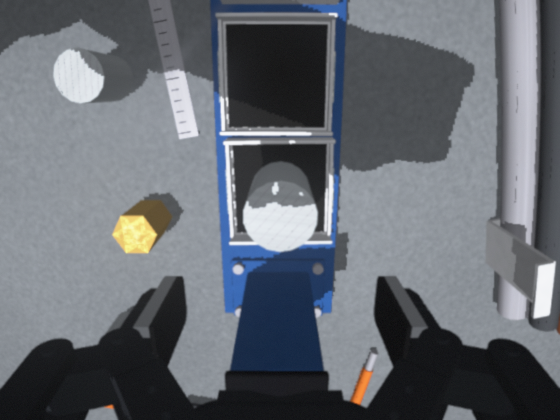

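ø53 stands upright in tray at (281,210), measured within 1 mm of the middle. Next ø42.

Request:
play_rows(
  deltas=[
    [80,[20,-31,0],[0,0,0]],
    [80,[50,-80,0],[0,0,0]],
    [80,[80,-127,0],[0,0,0]],
    [80,[98,-155,4],[0,0,0]],
    [80,[98,-155,4],[0,0,0]],
    [80,[98,-155,4],[0,0,0]],
  ],
)

```text
clock: 9.43
tcp_pos: [0.4446, -0.0125, 0.1996]
orientation: [-2.399, -2.023, -0.0]
contact_force: [-0.1, -0.3, -0.2]
grip_width: 0.08
```

```bash
python3 -c "
from h import *
o=r.get_obs();print(o['tcp_pos'])
p,P,c=look('w4');bar(P,c,.06,.4442,-.0124)
goto(.4442,-.0124,.022)"
```

```text
[ 0.44463028 -0.0124981   0.19960344]
bar encl 0.4426 -0.0118 d 43.1 mean [ 0.4427 -0.0114] n 1995 z 0.0609
t 9.47 tcp [ 0.445  -0.0128  0.1997] mm [-1.000e-01 -5.000e-01  1.777e+02] turn [-0.002 -0.002 -0.005] F [ 0.1  0.  -0.1] w 79.8
```

Request:
play_rows(
  deltas=[
    [80,[0.5,-2,50],[0,0,0]],
    [80,[0.5,-2,100],[0,0,0]],
    [80,[0.5,-2,140],[0,0,0]],
    [80,[0.5,-2,163],[0,0,0]],
    [80,[0.5,-2,177],[0,0,0]],
    [80,[0.5,-2,177],[0,0,0]],
    [50,[0.5,-2,177],[0,0,0]],
    [42,[0.5,-2,177],[0,0,0]],
  ],
)

```text
clock: 10.48
tcp_pos: [0.4436, -0.0115, 0.0236]
orientation: [-2.401, -2.023, -0.003]
contact_force: [-0.3, 0.4, -0.1]
grip_width: 0.0451
```

Request:
play_rows(
  deltas=[
    [35,[0,0,0],[0,0,0]],
    [35,[0,0,0],[0,0,0]],
    [35,[0,0,0],[0,0,0]],
    [35,[0,0,0],[0,0,0]],
  ],
)

```text
clock: 10.98
tcp_pos: [0.4437, -0.0113, 0.0238]
orientation: [-2.401, -2.023, -0.004]
contact_force: [-1.3, 0.0, 5.2]
grip_width: 0.0407
```

Request:
play_rows(
  deltas=[
    [35,[0,0,-10],[0,0,0]],
    [35,[0,0,-30],[0,0,0]],
    [35,[0,0,-55],[0,0,0]],
    [35,[0,0,-80],[0,0,0]],
    [35,[0,0,-105],[0,0,0]],
    [35,[0,0,-130],[0,0,0]],
    [35,[0,0,-150],[0,0,0]],
    [35,[0,0,-150],[0,0,0]],
  ],
)

```text
clock: 11.98
tcp_pos: [0.4444, -0.0117, 0.175]
orientation: [-2.402, -2.023, -0.008]
contact_force: [0.1, 0.7, -2.3]
grip_width: 0.0407
```

```bash
python3 -c "
from h import *
goto(.594,-.0415,.175)"
```

```text
t 11.97 tcp [ 0.4444 -0.0117  0.175 ] mm [ -3.9 152.5   0.4] turn [ 0.003 -0.005 -0.005] F [ 0.1  0.7 -2.3] w 40.7
```

Request:
play_rows(
  deltas=[
    [35,[-1,12,0],[0.003,-0.005,0]],
    [35,[-2,40,0],[0.003,-0.005,0]],
    [35,[-3,75,0],[0.003,-0.005,0]],
    [35,[-4,110,0],[0.003,-0.005,0]],
    [35,[-4,138,0],[0.003,-0.005,0]],
    [35,[-4,152,0],[0.003,-0.005,0]],
    [35,[-4,152,0],[0.003,-0.005,0]],
    [35,[-4,152,0],[0.003,-0.005,0]],
  ],
)

```text
clock: 12.98
tcp_pos: [0.5924, -0.0414, 0.1749]
orientation: [-2.402, -2.023, 0.002]
contact_force: [-0.0, -0.3, -2.3]
grip_width: 0.0407
```

```bash
python3 -c "
from h import *
goto(.594,-.0415,.06)"
```

```text
t 12.97 tcp [ 0.5924 -0.0414  0.1749] mm [  0.2   1.9 114.9] turn [-0.002  0.    -0.005] F [-0.  -0.3 -2.3] w 40.7
```

Request:
play_rows(
  deltas=[
    [35,[0,2,15],[0,0,0]],
    [35,[0,2,45],[0,0,0]],
    [35,[0,2,75],[0,0,0]],
    [35,[0,2,98],[0,0,0]],
    [35,[0,2,110],[0,0,0]],
    [35,[0,2,114],[0,0,0]],
    [35,[0,2,115],[0,0,0]],
    [35,[0,2,115],[0,0,0]],
  ],
)

```text
clock: 13.98
tcp_pos: [0.5946, -0.0418, 0.0606]
orientation: [-2.402, -2.024, 0.001]
contact_force: [-0.1, -0.0, -1.4]
grip_width: 0.0406
```

Request:
play_rows(
  deltas=[
    [35,[0,0,1],[0,0,0]],
    [35,[0,0,1.5],[0,0,0]],
    [35,[0,0,1.5],[0,0,0]],
  ],
)

```text
clock: 14.35
tcp_pos: [0.5947, -0.0417, 0.0592]
orientation: [-2.402, -2.024, 0.001]
contact_force: [0.3, 0.1, -1.6]
grip_width: 0.0407
```

Request:
play_rows(
  deltas=[
    [35,[0,0,0.5],[0,0,0]],
    [35,[0,0,1],[0,0,0]],
    [35,[0,0,1.5],[0,0,0]],
    [35,[0,0,1.5],[0,0,0]],
  ],
)

```text
clock: 14.85
tcp_pos: [0.5947, -0.0418, 0.058]
orientation: [-2.402, -2.023, 0.0]
contact_force: [-1.6, 0.1, 2.7]
grip_width: 0.0404
```

Contact. Release, rise, look.

Request:
play_rows(
  deltas=[
    [44,[0,0,0],[0,0,0]],
    [50,[0,0,0],[0,0,0]],
    [60,[0,0,0],[0,0,0]],
    [70,[0,0,0],[0,0,0]],
    [80,[0,0,0],[0,0,0]],
    [80,[0,0,-5],[0,0,0]],
    [80,[0,0,-20],[0,0,0]],
    [80,[0,0,-50],[0,0,0]],
  ],
)

```text
clock: 15.85
tcp_pos: [0.5941, -0.0418, 0.1085]
orientation: [-2.402, -2.023, 0.002]
contact_force: [0.4, 0.1, -0.1]
grip_width: 0.0797
```

Request:
play_rows(
  deltas=[
    [80,[0,0,-40],[0,0,0]],
    [80,[0,0,-80],[0,0,0]],
    [80,[0,0,-95],[0,0,0]],
    [80,[0,0,-95],[0,0,0]],
  ],
)

```text
clock: 16.35
tcp_pos: [0.5948, -0.0418, 0.2046]
orientation: [-2.402, -2.023, -0.001]
contact_force: [-0.7, -0.7, -0.4]
grip_width: 0.0798
```

```bash
python3 -c "
from h import *
p,P,c=look('w5');bar(P,c,.06,.594,-.0415,.034)
goto(.366,.2785,.2)"
```

```text
bar encl 0.5938 -0.0422 d 43.4 mean [ 0.5939 -0.0417] n 2406 z 0.0948
t 16.4 tcp [ 0.594  -0.0416  0.2032] mm [ 276.8 -279.     4. ] turn [-0.003 -0.    -0.005] F [-0.1  0.6 -0.6] w 79.8
```

View pics/w5.png

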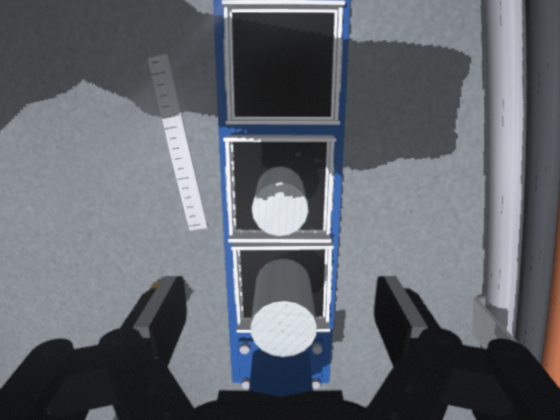

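ø42 at (280,205) stands in the middle of its tray, ø53 still at (283,325). Next ø32.

Request:
play_rows(
  deltas=[
    [80,[25,-25,0],[0,0,0]],
    [80,[65,-65,0],[0,0,0]],
    [80,[105,-105,0],[0,0,0]],
    [80,[145,-145,0],[0,0,0]],
    [80,[185,-185,0],[0,0,0]],
    [80,[225,-225,2],[0,0,0]],
    [80,[260,-260,4],[0,0,0]],
    [80,[277,-279,4],[0,0,0]],
  ],
)

```text
clock: 17.4
tcp_pos: [0.3632, 0.2803, 0.1984]
orientation: [-2.397, -2.028, 0.008]
contact_force: [0.7, -0.4, -0.1]
grip_width: 0.08
```

Request:
play_rows(
  deltas=[
    [80,[0,0,0],[0,0,0]],
    [80,[0,0,0],[0,0,0]],
  ],
)

```text
clock: 17.65
tcp_pos: [0.3631, 0.279, 0.1974]
orientation: [-2.398, -2.027, 0.011]
contact_force: [0.2, 0.1, -0.4]
grip_width: 0.0802
```

```bash
python3 -c "
from h import *
p,P,c=look('w6');bar(P,c,.085,.366,.2785)
goto(.366,.2785,.034)"
```

```text
bar encl 0.3669 0.2808 d 33.4 mean [0.3667 0.2809] n 1402 z 0.0858
t 17.7 tcp [0.3636 0.2789 0.1977] mm [  0.7   3.2 163.7] turn [-0.005  0.004 -0.003] F [0.5 0.1 0.1] w 80.3
```

Request:
play_rows(
  deltas=[
    [80,[2.5,3,20],[-0.005,0.004,0]],
    [80,[2.5,3,65],[-0.005,0.004,0]],
    [80,[2.5,3,110],[-0.005,0.004,0]],
    [80,[2.5,3,145],[-0.005,0.004,0]],
    [80,[2.5,3,162],[-0.005,0.004,0]],
    [80,[2.5,3,162],[-0.005,0.004,0]],
    [50,[2.5,3,162],[-0.005,0.004,0]],
    [38,[2.5,3,162],[-0.005,0.004,0]],
  ],
)

```text
clock: 18.7
tcp_pos: [0.3668, 0.2806, 0.0366]
orientation: [-2.401, -2.026, -0.003]
contact_force: [0.2, -0.3, 0.8]
grip_width: 0.0452
```

Request:
play_rows(
  deltas=[
    [32,[0,0,0],[0,0,0]],
    [25,[0,0,0],[0,0,0]],
    [25,[0,0,0],[0,0,0]],
    [25,[0,0,0],[0,0,0]],
    [25,[0,0,0],[0,0,0]],
  ],
)

```text
clock: 19.32
tcp_pos: [0.3673, 0.281, 0.0374]
orientation: [-2.401, -2.026, -0.005]
contact_force: [-0.9, -0.6, 6.9]
grip_width: 0.0309
```

Request:
play_rows(
  deltas=[
    [25,[0,0,-10],[0,0,0]],
    [25,[0,0,-30],[0,0,0]],
    [25,[0,0,-55],[0,0,0]],
    [25,[0,0,-80],[0,0,0]],
    [25,[0,0,-105],[0,0,0]],
    [25,[0,0,-130],[0,0,0]],
    [25,[0,0,-140],[0,0,0]],
    [25,[0,0,-140],[0,0,0]],
  ],
)

```text
clock: 20.32
tcp_pos: [0.367, 0.2808, 0.1778]
orientation: [-2.4, -2.026, -0.007]
contact_force: [0.1, 0.2, -1.2]
grip_width: 0.0307
```

```bash
python3 -c "
from h import *
goto(.614,.0585,.175)"
```

```text
t 20.32 tcp [0.367  0.2808 0.1778] mm [-177.7  280.9    2.6] turn [ 0.002 -0.004 -0.003] F [ 0.1  0.2 -1.2] w 30.7
```

Request:
play_rows(
  deltas=[
    [25,[-15,23,0],[0.002,-0.004,0]],
    [25,[-40,63,0],[0.002,-0.004,0]],
    [25,[-70,111,0],[0.002,-0.004,0]],
    [25,[-100,158,0],[0.002,-0.004,0]],
    [25,[-130,206,0],[0.002,-0.004,0]],
    [25,[-155,245,0],[0.002,-0.004,0]],
    [25,[-172,272,0],[0.002,-0.004,0]],
    [25,[-178,281,0],[0.002,-0.004,0]],
  ],
)

```text
clock: 21.32
tcp_pos: [0.6144, 0.0559, 0.1761]
orientation: [2.403, 2.023, -0.004]
contact_force: [-0.7, 0.0, -2.0]
grip_width: 0.0305
```

Request:
play_rows(
  deltas=[
    [25,[0,0,0],[0,0,0]],
    [25,[0,0,0],[0,0,0]],
  ],
)

```text
clock: 21.58
tcp_pos: [0.6132, 0.0572, 0.1753]
orientation: [-2.401, -2.024, 0.006]
contact_force: [0.0, 0.8, -2.4]
grip_width: 0.0309
```

```bash
python3 -c "
from h import *
goto(.614,.0585,.0735)
p,P,c=look('w7');np.save('P7.npy',P)"
```

```text
t 21.57 tcp [0.6132 0.0572 0.1753] mm [  1.7   0.9 101.8] turn [-0.003  0.002 -0.004] F [ 0.   0.8 -2.4] w 30.9
```

View pics/w7.png

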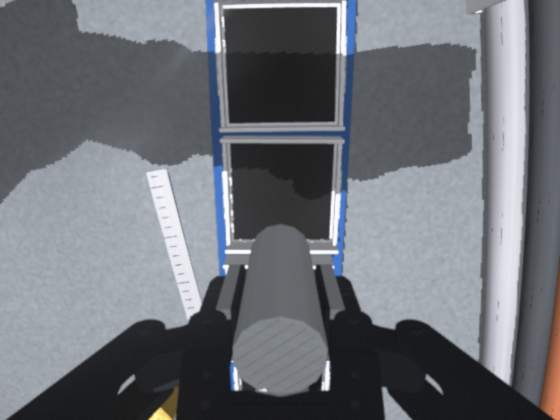

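Wrist view: ø32 held upright over tray 3, floor corners about (232,143), (335,141), (234,241), (331,241); the end tray's floor spans (224..341, 6..125).

```bash
python3 -c "
from h import *
c=cam('wrist',r.get_obs())
for q in([[224,7],[341,6],[225,125],[338,125]],[[232,143],[335,141],[234,241],[331,241]]):
  q=onz(c,q,.034);print(q[:,:2].round(4).tolist(),q.mean(0).round(4))
"
```

```text
[[0.5968, 0.2037], [0.68, 0.1902], [0.5801, 0.1209], [0.6668, 0.1061]] [0.6309 0.1552 0.034 ]
[[0.5826, 0.1063], [0.6629, 0.0942], [0.5668, 0.024], [0.6491, 0.01]] [0.6153 0.0586 0.034 ]
```

Request:
play_rows(
  deltas=[
    [25,[1.5,1.5,15],[-0.003,0.002,0]],
    [25,[1.5,1.5,40],[-0.003,0.002,0]],
    [25,[1.5,1.5,65],[-0.003,0.002,0]],
    [25,[1.5,1.5,85],[-0.003,0.002,0]],
    [25,[1.5,1.5,96],[-0.003,0.002,0]],
    [25,[1.5,1.5,101],[-0.003,0.002,0]],
    [25,[1.5,1.5,102],[-0.003,0.002,0]],
    [25,[1.5,1.5,102],[-0.003,0.002,0]],
  ],
)

```text
clock: 22.62
tcp_pos: [0.6153, 0.0585, 0.0742]
orientation: [2.402, 2.025, 0.002]
contact_force: [-0.2, -0.1, -1.5]
grip_width: 0.0307
```

Request:
play_rows(
  deltas=[
    [25,[0,0,1],[0,0,0]],
    [25,[0,0,2],[0,0,0]],
    [25,[0,0,2.5],[0,0,0]],
    [25,[0,0,2.5],[0,0,0]],
  ],
)

```text
clock: 23.12
tcp_pos: [0.6152, 0.0585, 0.0717]
orientation: [2.402, 2.025, 0.002]
contact_force: [0.1, -0.4, -1.5]
grip_width: 0.0307
```

Request:
play_rows(
  deltas=[
    [25,[0,0,0.5],[0,0,0]],
    [25,[0,0,1],[0,0,0]],
    [25,[0,0,1],[0,0,0]],
  ],
)

```text
clock: 23.5
tcp_pos: [0.6153, 0.0584, 0.0715]
orientation: [2.402, 2.025, 0.003]
contact_force: [-2.8, 0.2, 6.2]
grip_width: 0.0305
```

Contact; release.

Request:
play_rows(
  deltas=[
    [34,[0,0,0],[0,0,0]],
    [40,[0,0,0],[0,0,0]],
    [50,[0,0,0],[0,0,0]],
    [60,[0,0,0],[0,0,0]],
    [70,[0,0,0],[0,0,0]],
    [70,[0,0,-5],[0,0,0]],
    [70,[0,0,-20],[0,0,0]],
    [70,[0,0,-50],[0,0,0]],
  ],
)

```text
clock: 24.5
tcp_pos: [0.6147, 0.0583, 0.122]
orientation: [-2.402, -2.024, -0.0]
contact_force: [0.3, 0.5, 0.1]
grip_width: 0.0696
```

Request:
play_rows(
  deltas=[
    [70,[0,0,-40],[0,0,0]],
    [70,[0,0,-80],[0,0,0]],
    [70,[0,0,-90],[0,0,0]],
    [70,[0,0,-90],[0,0,0]],
  ],
)

```text
clock: 25.0
tcp_pos: [0.6149, 0.0583, 0.2129]
orientation: [-2.402, -2.025, -0.003]
contact_force: [-0.2, -0.3, -0.2]
grip_width: 0.0701
```

```bash
python3 -c "
from h import *
p,P,c=look('w8');bar(P,c,.085,.6145,.0585,.034)
goto(.378,-.264,.2)"
```

```text
bar encl 0.6148 0.0583 d 33.2 mean [0.6149 0.0585] n 1598 z 0.1198
t 25.05 tcp [0.6143 0.0583 0.2117] mm [-357.7 -178.3   11.7] turn [-0.001 -0.001 -0.004] F [ 0.1 -0.5 -0.9] w 69.8
```

Request:
play_rows(
  deltas=[
    [70,[-30,-15,0],[0,0,0]],
    [70,[-80,-40,0],[0,0,0]],
    [70,[-132,-66,0],[0,0,0]],
    [70,[-184,-92,0],[0,0,0]],
    [70,[-236,-118,4],[0,0,0]],
    [70,[-290,-144,8],[0,0,0]],
    [70,[-335,-167,11],[0,0,0]],
    [70,[-358,-178,12],[0,0,0]],
  ],
)

```text
clock: 26.05
tcp_pos: [0.3751, -0.2659, 0.1985]
orientation: [-2.403, -2.018, 0.003]
contact_force: [-0.6, -0.2, 0.4]
grip_width: 0.0699
```

Request:
play_rows(
  deltas=[
    [70,[0,0,0],[0,0,0]],
    [70,[0,0,0],[0,0,0]],
  ],
)

```text
clock: 26.3
tcp_pos: [0.3752, -0.2649, 0.1978]
orientation: [-2.401, -2.018, 0.004]
contact_force: [0.4, 0.0, 0.6]
grip_width: 0.0697
```

```bash
python3 -c "
from h import *
p,P,c=look('w9');bar(P,c,.07,.378,-.264)
goto(.378,-.264,.029)"
```

```text
bar encl 0.3785 -0.2658 d 23.2 mean [ 0.3785 -0.2659] n 607 z 0.0708
t 26.35 tcp [ 0.3757 -0.2647  0.198 ] mm [  0.9   3.  169. ] turn [-0.005 -0.001 -0.006] F [-0.1  1.6  0.5] w 69.9
```

View pics/w9.png

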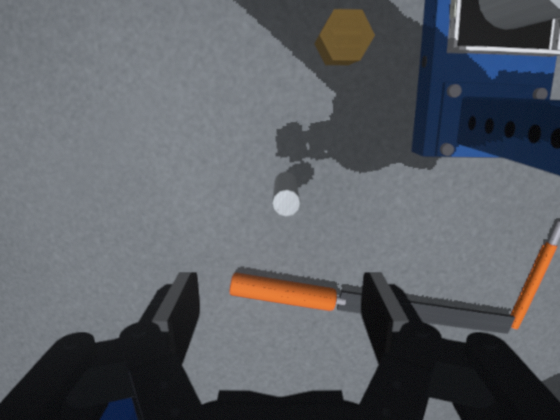

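Wrist view: ø22 at (286,203) between the jaws; the saw handle (285,285) lies clear, hexagon undisturbed at (345,35).

Request:
play_rows(
  deltas=[
    [70,[-0.5,3,20],[-0.005,0,0]],
    [70,[-0.5,3,65],[-0.005,0,0]],
    [70,[-0.5,3,110],[-0.005,0,0]],
    [70,[-0.5,3,150],[-0.005,0,0]],
    [70,[-0.5,3,168],[-0.005,0,0]],
    [60,[-0.5,3,168],[-0.005,0,0]],
    [40,[-0.5,3,168],[-0.005,0,0]],
    [28,[-0.5,3,168],[-0.005,0,0]],
  ],
  squeeze=45,
)

```text
clock: 27.35
tcp_pos: [0.3787, -0.2654, 0.0308]
orientation: [2.402, 2.023, 0.003]
contact_force: [-0.4, -0.1, -0.7]
grip_width: 0.0281
```

Request:
play_rows(
  deltas=[
    [24,[0,0,0],[0,0,0]],
    [16,[0,0,0],[0,0,0]],
    [16,[0,0,0],[0,0,0]],
    [16,[0,0,0],[0,0,0]],
    [16,[0,0,0],[0,0,0]],
  ],
)

```text
clock: 27.98
tcp_pos: [0.3793, -0.2655, 0.0317]
orientation: [2.402, 2.022, 0.005]
contact_force: [-0.9, 1.4, 7.3]
grip_width: 0.0212
```

Request:
play_rows(
  deltas=[
    [16,[0,0,-10],[0,0,0]],
    [16,[0,0,-30],[0,0,0]],
    [16,[0,0,-60],[0,0,0]],
    [16,[0,0,-90],[0,0,0]],
    [16,[0,0,-120],[0,0,0]],
    [16,[0,0,-150],[0,0,0]],
    [16,[0,0,-165],[0,0,0]],
    [16,[0,0,-165],[0,0,0]],
  ],
)

```text
clock: 28.98
tcp_pos: [0.3792, -0.2656, 0.1974]
orientation: [2.4, 2.022, 0.008]
contact_force: [-0.1, 0.4, -1.2]
grip_width: 0.0207
```

```bash
python3 -c "
from h import *
goto(.630,.155,.195)"
```

```text
t 28.98 tcp [ 0.3792 -0.2656  0.1974] mm [457.  175.7   4.1] turn [ 0.006 -0.002 -0.005] F [-0.1  0.4 -1.2] w 20.7
```

Request:
play_rows(
  deltas=[
    [16,[20,8,0],[0.006,-0.002,0]],
    [16,[55,21,0],[0.006,-0.002,0]],
    [16,[100,38,0],[0.006,-0.002,0]],
    [16,[145,56,0],[0.006,-0.002,0]],
    [16,[190,73,0],[0.006,-0.002,0]],
    [16,[235,90,0],[0.006,-0.002,0]],
    [16,[270,104,0],[0.006,-0.002,0]],
    [16,[285,110,0],[0.006,-0.002,0]],
  ],
)

```text
clock: 29.98
tcp_pos: [0.5361, -0.0012, 0.1969]
orientation: [-2.399, -2.027, 0.004]
contact_force: [-0.6, -0.0, -1.1]
grip_width: 0.021
```

Request:
play_rows(
  deltas=[
    [16,[20,8,0],[0,0,0]],
    [16,[55,21,0],[0,0,0]],
    [16,[100,38,0],[0,0,0]],
    [16,[140,54,0],[0,0,0]],
    [16,[165,64,0],[0,0,0]],
    [16,[171,66,0],[0,0,0]],
    [16,[171,66,0],[0,0,0]],
    [16,[171,66,0],[0,0,0]],
  ],
)

```text
clock: 30.98
tcp_pos: [0.6292, 0.1543, 0.1966]
orientation: [-2.401, -2.024, 0.005]
contact_force: [-0.1, 0.8, 0.3]
grip_width: 0.021
```

```bash
python3 -c "
from h import *
goto(.630,.155,.068)"
```

```text
t 30.98 tcp [0.6292 0.1543 0.1966] mm [  1.    1.  128.6] turn [-0.003  0.002 -0.004] F [-0.1  0.8  0.3] w 21.0
```

Request:
play_rows(
  deltas=[
    [16,[1,1,15],[-0.003,0.002,0]],
    [16,[1,1,45],[-0.003,0.002,0]],
    [16,[1,1,75],[-0.003,0.002,0]],
    [16,[1,1,105],[-0.003,0.002,0]],
    [16,[1,1,121],[-0.003,0.002,0]],
    [16,[1,1,127],[-0.003,0.002,0]],
    [16,[1,1,128.5],[-0.003,0.002,0]],
    [16,[1,1,128.5],[-0.003,0.002,0]],
  ],
)

```text
clock: 31.98
tcp_pos: [0.6306, 0.1551, 0.069]
orientation: [2.402, 2.024, 0.003]
contact_force: [-0.3, -0.7, -0.0]
grip_width: 0.0208
```

Request:
play_rows(
  deltas=[
    [16,[0,0,1],[0,0,0]],
    [16,[0,0,2],[0,0,0]],
    [16,[0,0,2],[0,0,0]],
  ],
)

```text
clock: 32.35
tcp_pos: [0.6307, 0.1551, 0.0671]
orientation: [2.401, 2.024, 0.003]
contact_force: [0.4, -0.5, 0.1]
grip_width: 0.0208
```

Request:
play_rows(
  deltas=[
    [16,[0,0,0.7],[0,0,0]],
    [16,[0,0,1.3],[0,0,0]],
    [16,[0,0,1.3],[0,0,0]],
  ],
)

```text
clock: 32.72
tcp_pos: [0.6307, 0.1552, 0.0658]
orientation: [2.402, 2.024, 0.003]
contact_force: [0.2, -0.1, 1.0]
grip_width: 0.0211
```

Request:
play_rows(
  deltas=[
    [16,[0,0,0.4],[0,0,0]],
    [16,[0,0,0.4],[0,0,0]],
    [24,[0,0,0.4],[0,0,0]],
    [30,[0,0,0],[0,0,0]],
    [40,[0,0,0],[0,0,0]],
    [55,[0,0,0],[0,0,0]],
    [60,[0,0,-3],[0,0,0]],
    [60,[0,0,-20],[0,0,0]],
  ],
)

```text
clock: 33.72
tcp_pos: [0.6298, 0.155, 0.0856]
orientation: [-2.402, -2.025, 0.0]
contact_force: [-0.5, 0.3, 0.2]
grip_width: 0.0602
```

Request:
play_rows(
  deltas=[
    [60,[0,0,-40],[0,0,0]],
    [60,[0,0,-90],[0,0,0]],
    [60,[0,0,-125],[0,0,0]],
    [60,[0,0,-125],[0,0,0]],
  ],
)

```text
clock: 34.22
tcp_pos: [0.6321, 0.155, 0.2153]
orientation: [2.401, 2.023, 0.011]
contact_force: [-0.3, -0.1, 0.1]
grip_width: 0.0601
```

```bash
python3 -c "
from h import *
p,P,c=look('w10');bar(P,c,.07,.630,.155,.034)"
```

```text
bar encl 0.6299 0.1545 d 23.1 mean [0.6298 0.1547] n 678 z 0.1048
```

Back off toward +y (tool +x) and take the final views.

Request:
play_rows(
  deltas=[
    [60,[40,0,-15],[0,0,0]],
    [60,[90,-20,-20],[0,0,0]],
    [60,[140,-50,-20],[0,0,0]],
    [60,[190,-80,-20],[0,0,0]],
    [60,[230,-100,-20],[0,0,0]],
    [60,[250,-110,-20],[0,0,0]],
    [60,[250,-110,-20],[0,0,0]],
  ],
)

```text
clock: 35.15
tcp_pos: [0.5638, 0.4208, 0.2322]
orientation: [2.399, 2.027, 0.003]
contact_force: [1.1, -0.8, -0.2]
grip_width: 0.0598
```

```bash
python3 - <<'E'
from h import *
p,d=r.grab_frame("top");q,_=r.grab_frame("scene")
cv2.imwrite("pics/fin.png",np.vstack([cv2.resize(p[120:300,140:440],(450,270)),cv2.resize(q[100:340,80:480],(450,270))])[...,::-1])
c=cam("top");P=cloud(c,d)
for n,h,x,y,z0 in[(53,.075,.5805,-.1355,.034),(42,.06,.594,-.0415,.034),(32,.085,.6145,.0585,.034),(22,.07,.63,.155,.034),("hex",.05,.4464,-.1506,0)]:
    print(n,end=" ");bar(P,c,h,x,y,z0)
E
```

```text
53 bar encl 0.582 -0.1368 d 54.0 mean [ 0.5821 -0.1368] n 450 z 0.1097
42 bar encl 0.5952 -0.043 d 42.9 mean [ 0.5952 -0.0428] n 279 z 0.0949
32 bar encl 0.6155 0.0575 d 33.9 mean [0.6159 0.0574] n 165 z 0.1198
22 bar encl 0.6309 0.1538 d 22.7 mean [0.6312 0.1537] n 76 z 0.1045
hex bar encl 0.4458 -0.1511 d 39.9 mean [ 0.4462 -0.1512] n 227 z 0.0508
```

View pics/fin.png

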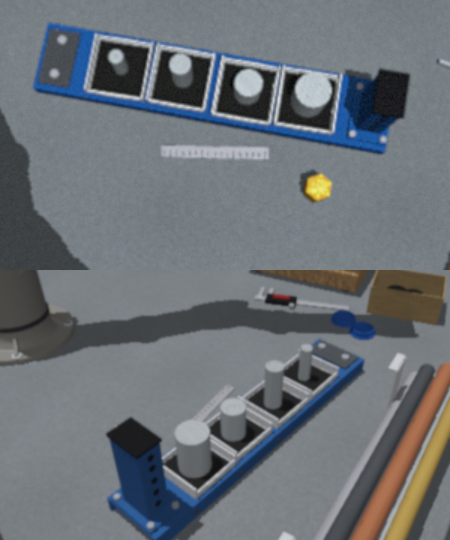

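Both views show all four bars upright and centred in descending order from the upright. The hexagon is in its place at (318,187).

```bash
python3 -c "
from bench import r
print(r.hand_in())"
```

```text
the job is handed in; nothing more can be done
None
```

All four round offcuts are on the stand in order of diameter, and the job is handed in. The ø53 is next to the upright, then the ø42, the ø32 and the ø22 at the far end. It took about 35 s of robot time.

- **Position:** the last wrist and top views show every bar standing upright, within about 2 mm of its tray's middle. The two cameras differed by 1–2 mm, which is within their calibration.
- **Hexagon:** it still stands where it was, within about 1 mm in the top view before and after.
- **Forces:** the highest wrist force reading I saw was about 31 N, briefly while closing on the ø53.
- **Checks:** none failed. The arm was clear of everything at hand-in.

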